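Press a power pack into its charging bay past the sprung dust flap

ROBOT

A 6-joint arm with a two-finger parallel gripper is mounted at the origin on a cart in front of the work surface, level with it; the furniture and walls round the work are solid. World frame = base frame: x ahead of the robot, y to its left, z up, the work surface at z = 0. Lengths are in m, angles in rad, forces in N, time in s.
With the tool pointing down it reaches from about 0.3 to 0.825 m from the base axis. Payload 5.4 kg.
Tool frame: the origin (TCP) lies at the very end of the fingers, on their centre line; the grasp point (between the pads) lies 19 mm behind it; z points along the fingers, y is the line along which they close (so a half turn about z gives the same grasp; the last joint's range is limited). The gripper opens to 92 mm and grips with 3 to 60 N. Pads are 20 mm wide; open, the fingers measure 128 mm over their backs; the gripper's body (75 mm by 189 mm) begins 69 mm behind the grasp point.
Start: joints at [-0.21, 0.158, 1.597, -0, 1.386, -0.21], TCP at [0.575, -0, 0.179] pointing down, gripper open.
Joint ranges: [-2.91, 2.91], [-0.94, 2.29], [0.18, 2.7], [-1.29, 4.43], [0.17, 2.64], [-3, 3]. Speed limits (rad/s): [2.57, 2.57, 3.14, 3.14, 3.14, 3.14].

INTERFACE

Orientations are given as a rotation vector (axis times angle).
In Python, from workcell import bot gives the robot as it stands. Calls block until the motion is done:
- bot.goto(position, orientation): joint-space move of the TCP to a pose.
- bot.line_to(position, rot=None, max_speed=0.15): straight line of the TCP; rot=None keeps the orientation; max_speed is the mean speed in m/s.
- bot.set_joints(angles): joint-space move.
- bot.set_gripper(opening, newtons=None): opening from 0.0 (shut) to 1.0 (fully open); newtons is the grip in N (None keeps the last); returns when the fingers have stopped.
- bot.hold(seconds).
- bot.inverse_kinematics(position, orientation): joint angles nearest the present ones, or None.
- bot.read_camera(name): name is "scene" or "side" or "wrist"; returns a dict with "pixels" (480x640x3 uint8, blue, green, red), "fx", "fy", "cx", "cy" (pixels), "R" (3x3) and "t" (3): a world point X has camera coordinates R X + t. Camera axes: x right, y down, z forward; pixel columns grow to the right and rows downward; lengths in m; the calibration is good to about 2 mm. The wrist camera is an equidistant fisheye: a pixel r from the principal point sees the ray r / f radians off the axis. A picture is of the moment at which its call begins. There is no depth.
A pose or a line that the arm cannot do raises bot.MotionError and nothing moves.
- bot.job_done(): hands the job in; it is judged then, once.
Readings, each from a call of its own:
- bot.current_clock(): time.
- bot.current_joints(): joint angles.
- bot.current_joint_vel(): joint speeds.
- bot.current_effort(): joint torques, N m.
- bot.current_ee_pos(): TCP position.
- bot.current_tool_rot(): TCP orientation.
- bot.current_contact_force(): force on the tool from outside, world axes, zero at the start.
- bot.current_ft_torque(): the same for the moment, N m.
- bot.current_opening(): opening from 0.0 (shut) to 1.0 (fully open).
- bot.current_grip_force(): force on a finger pad.
Only numpy, scipy, OpenCV 4.12 (cv2) and the standard library are available. Lean on these libraries where they do the work, as an engineer would, in place of code of your own. Each camera call takes 0.05 s, during which the arm holds its last target. There are 200 camera calls.

TASK

Put the black power pack that stands on its edge on the bench into the charging dock: with the pack upright and lengthwise in the bay, push the sprung dust flap down and hold it open with the pack itself as you slide it in, then press it gently home until the contacts in the bay firmly push back (about 10 N; never more than 15 N). The contacts' depth differs from dock to dock, so find it by feel; do not drop the pack in. Leave it standing in the bay, and leave the other things on the bench alone.

Things in the scene. Friction and masses are not known exactly. Their poses are not given: they have to be found in the camera images.
- pack_center (a point): Centre of the power pack: a loose black rounded slab of 0.24 kg, 17 mm thick, 138 mm long and 69 mm high, standing on one long edge (centre 34.5 mm above what it stands on). x = across the 17 mm thickness (grip here from above), y = along the 138 mm length, z = up.
- bay_mouth (a point): Centre of the dock's open mouth, at rim height, 62 mm above the bench. z up, y along the bay, x from the plain near wall to the wall with the flap hinge. Clear bay with vertical walls: x -14 to +15 mm, y -73 to +73 mm. The pack goes in either way round, long edge down; enter it 1 to 3 mm off the near wall (pack centre at x = -3.5 mm), which leaves the flap room to swing.
- flap (a joint): Angle of the sprung aluminium dust flap: 0 = shut, level, 3 mm below the rim; grows to 1.45 rad as it swings down into the bay. Plate 22 by 138 mm, hinged at x = +13.5 mm of the mouth. Pushing it open takes 3 to 8 N. The pack's lower edge passes the flap's free edge about 20 mm below the rim; then the flap rubs on the pack and pushes it to the near wall with about 4 N.
- dock: Charging dock: grey open-topped box fixed to the bench, 54 (x) by 170 (y) by 62 mm high, a steel ear at each end. Origin at its underside's centre, axes as the mouth. In the bay a full-length sprung contact plate bears the pack, its depth hidden: 24.5 to 42.5 mm below the rim, to be felt. It gives 1 mm under 12 N, stops hard after 3 mm. The pack, home, stands 25 to 45 mm proud of the rim.
- pliers: Bystander: loose pliers with red handles lying on the bench, 53 x 170 x 12 mm; origin at the centre of the underside. Leave alone.
- bearing: Bystander: loose ball bearing, 47 mm across, 14 mm high; origin at the centre of the underside. Leave alone.
- flux_tin: Bystander: small loose round tin, 53 mm across, 22 mm high; origin at the centre of the underside. Leave alone.

How it is judged:
On the way, in this order (a step that is already met when the one before it is completed fails the run):
1. the pack is in the bay's mouth, upright and lengthwise, and holds the flap open (value of joint flap above 0.6 rad and z of pack_center in the frame of bay_mouth below 0.0285 m and horizontal distance between pack_center and bay_mouth below 0.012 m and angle between pack_center's own z axis and vertical below 0.2 rad), for 0.1 s.
2. the pack is pressed on the contacts, at least 23 mm deep, with 12 N or more in all (push, weight and flap) (contact force between pack and dock above 12 N and z of pack_center in the frame of bay_mouth below 0.0115 m and horizontal distance between pack_center and bay_mouth below 0.012 m), for 0.15 s.
At the end, for the whole second after the job is handed in: The pack stands at rest and released in the bay, at least 23 mm deep, centred within 12 mm, upright within 0.15 rad and along the bay within 0.12 rad, with the flap held open by it (z of pack_center in the frame of bay_mouth below 0.0115 m and horizontal distance between pack_center and bay_mouth below 0.012 m and angle between pack_center's own z axis and vertical below 0.15 rad and angle between the y axis of pack_center and the y axis of bay_mouth, either way round below 0.12 rad and value of joint flap above 0.6 rad and linear speed of pack below 0.02 m/s); the robot touches nothing.
It fails at once if the pack presses on the dock with more than 25 N in all (push, weight and flap) (contact force between pack and dock above 25 N).
It fails at once if the pack drops or is rammed into the bay (faster than 0.3 m/s inside it) (linear speed of pack above 0.3 m/s and z of pack_center in the frame of bay_mouth below 0.03 m and horizontal distance between pack_center and bay_mouth below 0.02 m).
It fails at once if a bystander is moved by more than 20 mm (distance of any of pliers, bearing, flux_tin from where it was at the start of the episode above 0.02 m).
It also fails if it takes over 67 s, if anything falls off the work surface, if the arm or the gripper's body presses on something with over 40 N, if the wrist force passes 120 N, or if a joint passes its speed limit or range.

## Working session

There is one attempt and no reset: what is moved stays moved. The work goes in short steps, each a Python script; the robot and the scene stay as the last script left them, time stands still between calls to the robot, and variables do not carry over. Pictures are saved under pics/ and viewed, at most 10 in all, crops included, and the job is handed in when it is done.

```bash
mkdir -p pics; ls
python3 - <<'E'
from workcell import bot
import cv2, pickle
d={}
for n in ("scene","side","wrist"):
    d[n]=bot.read_camera(n); cv2.imwrite(f"pics/{n}0.png",d[n]["pixels"])
    print(n,d[n]["fx"],d[n]["cx"],d[n]["cy"],(-d[n]["R"].T@d[n]["t"]).round(3))
pickle.dump(d,open("cams0.pkl","wb"))
print(bot.current_tool_rot(),bot.current_clock(),bot.current_contact_force())
E
```

```text
pics
scene 450.919645683536 318.11159118907506 238.81183554412652 [0.132 0.647 0.548]
side 461.26606210851554 316.04623884243676 242.8595303053481 [ 0.492 -0.899  0.405]
wrist 371.64829954431775 329.6272033315806 244.17413855513198 [0.575 0.076 0.385]
[-2.22064593e+00 -2.22056398e+00  1.19264139e-03] 0.15 [-0.28330635  0.63292159 -0.93258491]
```

View pics/scene0.png

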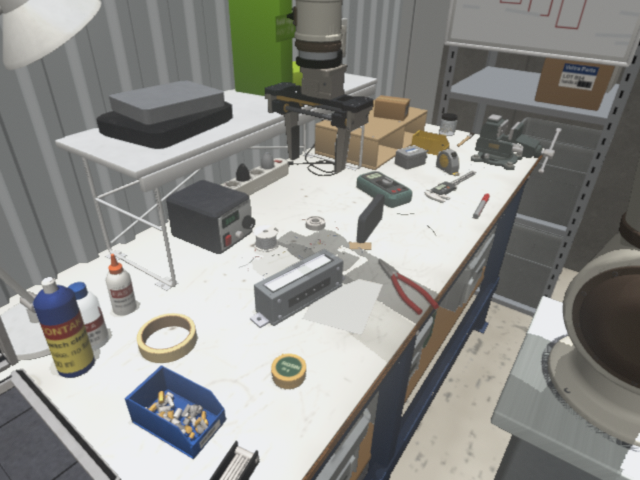

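View pics/wrist0.png

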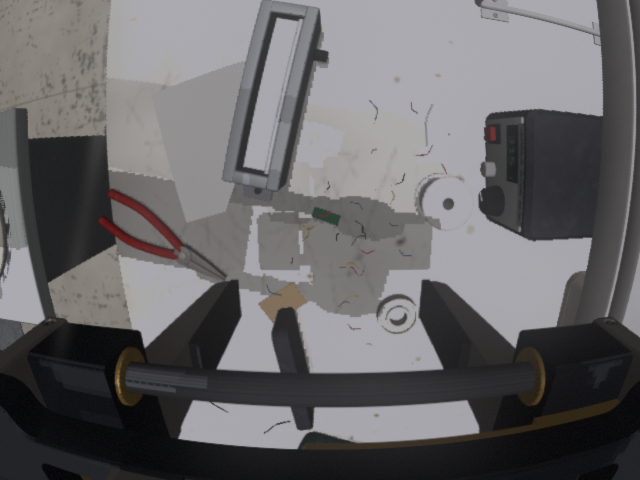

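View pics/side0.png

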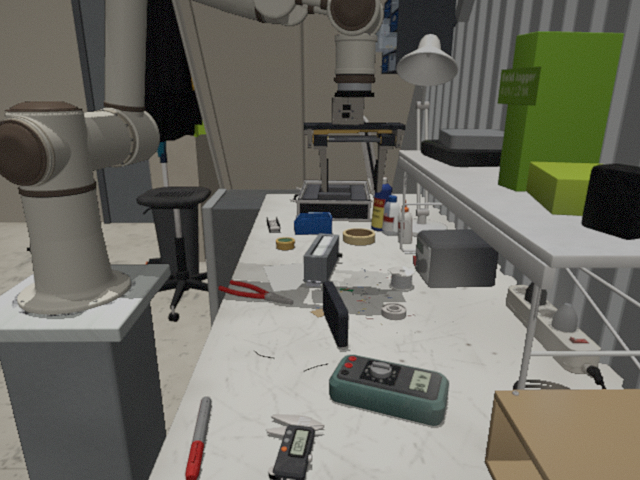

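The wrist view shows the dock rim at about (225–322, 0–195), with the flap white inside it. The pack is the dark bar from (285,310) to (303,428), partly hidden by the gripper. The pliers are at (165,235), the bearing at (397,315) and the tin probably at (448,203). The scene and side views agree: pack at (370,217) and (335,313), dock at (298,285) and (322,257).

```bash
cat > h.py <<'E'
import numpy as np, cv2
from scipy.spatial.transform import Rotation as Ro
def ray(c,u,v,wrist):
    x,y=(u-c["cx"])/c["fx"],(v-c["cy"])/c["fy"]
    if wrist:
        r=np.hypot(x,y); k=np.sin(r)/r if r>1e-9 else 1.
        d=np.array([x*k,y*k,np.cos(r)])
    else: d=np.array([x,y,1.])
    return -c["R"].T@c["t"], c["R"].T@d
def onplane(c,u,v,z,wrist=False):
    o,d=ray(c,u,v,wrist); return o+d*(z-o[2])/d[2]
def project(c,X):   # wrist fisheye
    p=c["R"]@np.asarray(X)+c["t"]; r=np.hypot(p[0],p[1]); th=np.arctan2(r,p[2])
    return np.array([c["cx"]+c["fx"]*th*p[0]/r,c["cy"]+c["fy"]*th*p[1]/r])
def down(a):  # tool down, tool y axis (closing) along world angle a
    y=np.array([np.cos(a),np.sin(a),0]); z=np.array([0,0,-1.]); x=np.cross(y,z)
    return Ro.from_matrix(np.c_[x,y,z]).as_rotvec()
E
python3 - <<'E'
from h import *; import pickle
d=pickle.load(open("cams0.pkl","rb"));w=d["wrist"]
P=lambda n,z,*uv:print(n,[onplane(w,*p,z,True).round(3)[:2].tolist() for p in uv])
P("dock rim",.062,(262,2),(322,10),(288,195),(225,182))
P("white",.059,(275,15),(305,20),(270,170),(243,165))
P("pack top ends",.069,(287,308),(304,428))
P("bearing",.014,(397,315));P("tin",.022,(448,203));P("pliers",.01,(165,235),(225,275))
print(onplane(d["side"],335,290,.069),onplane(d["side"],329,345,.0), onplane(d["scene"],380,200,.069))
print(Ro.from_rotvec([-2.2206,-2.22056,.0012]).as_matrix().round(3))
E
```

```text
dock rim [[0.515, 0.207], [0.568, 0.196], [0.538, 0.03], [0.481, 0.043]]
white [[0.527, 0.194], [0.553, 0.188], [0.522, 0.052], [0.498, 0.058]]
pack top ends [[0.535, -0.075], [0.546, -0.229]]
bearing [[0.65, -0.11]]
tin [[0.696, 0.018]]
pliers [[0.391, -0.019], [0.459, -0.065]]
[ 0.53632405 -0.15456675  0.069     ] [ 0.52370941 -0.22332163  0.        ] [ 0.53047594 -0.20245215  0.069     ]
[[ 0.     1.    -0.001]
 [ 1.    -0.     0.   ]
 [ 0.    -0.001 -1.   ]]
```

Run:
```python
from workcell import bot
from h import *; import pickle
d={}
for n,p in (("dock",[.525,.02,.2]),("pack",[.54,-.27,.2])):
    bot.line_to(p,max_speed=.2); bot.hold(.2)
    d[n]=bot.read_camera("wrist"); cv2.imwrite(f"pics/{n}1.png",d[n]["pixels"])
    print(n,bot.current_ee_pos(),bot.current_clock(),(-d[n]["R"].T@d[n]["t"]).round(3))
pickle.dump(d,open("cams1.pkl","wb"))
```

```text
dock [0.52529599 0.01964074 0.19930918] 0.8417 [0.526 0.095 0.406]
pack [ 0.5401215  -0.26946898  0.20010956] 2.6917 [ 0.541 -0.194  0.407]
```

View pics/dock1.png

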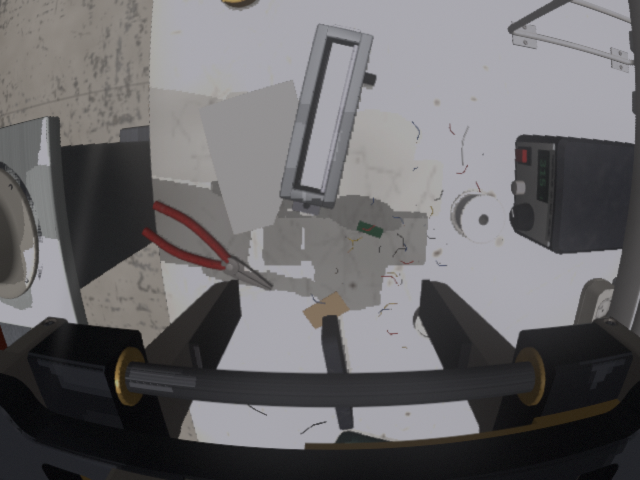

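View pics/pack1.png

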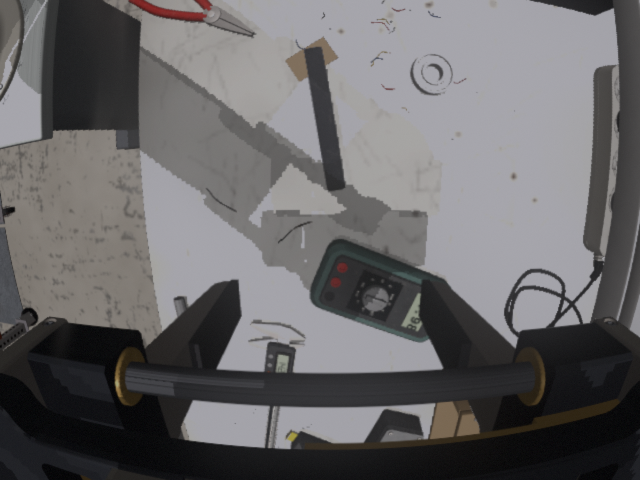

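The pack is the dark bar from (316,48) to (335,188). The dock rim runs from (319,25)/(372,35) to (283,197)/(333,207). I'll segment both and zoom in on the dock to find the hinge side.

Run:
```python
from h import *; import pickle
d=pickle.load(open("cams1.pkl","rb"))
c=d["dock"]; im=c["pixels"]
cv2.imwrite("pics/dock1z.png",cv2.resize(im[15:215,270:390],None,fx=3,fy=3,interpolation=cv2.INTER_CUBIC))
def rect(c,m,box,z):
    x0,y0,x1,y1=box; mm=np.zeros_like(m); mm[y0:y1,x0:x1]=m[y0:y1,x0:x1]
    n,l,s,_=cv2.connectedComponentsWithStats(mm); k=1+np.argmax(s[1:,4])
    q=cv2.findContours((l==k).astype(np.uint8),cv2.RETR_EXTERNAL,cv2.CHAIN_APPROX_NONE)[0][0][:,0]
    P=np.array([onplane(c,u,v,z,True)[:2] for u,v in q.astype(float)])
    r=cv2.minAreaRect((P*1000).astype(np.float32)); print(s[k],r, cv2.boxPoints(r).round(1).tolist())
g=d["pack"]["pixels"].max(2)
rect(d["pack"],(g<75).astype(np.uint8),(290,35,360,200),.069)
hsv=im.max(2)
print(im[110,280:400:2].max(1)); print(im[60:64,300:390:2].max(2)[0]);
```

```text
[ 305   47   40  144 2537] ((535.8815307617188, -170.82113647460938), (16.638660430908203, 133.3298797607422), 9.235672950744629) [[517.0, -106.4000015258789], [538.4000244140625, -238.0], [554.7999877929688, -235.3000030517578], [533.4000244140625, -103.69999694824219]]
[146 146 146 146 145 145 146 144 132 109 124 124 124 123 112  62  56  62
 114 173 173 173 173 172 172 174 173 173 173 152 160 138 120 144 143 142
 139 126 116 172 172 172 169 167 168 168 168 168 169 169 172 174 174 174
 174 173 174 173 174 174]
[173 174 174 175 154 132 141 142 142 143 119  62  59  63 122 173 173 173
 173 174 173 173 173 174 175 159 169 145 129 146 143 143 142 124 110 172
 174 174 173 174 174 175 174 174 174]
```

View pics/dock1z.png

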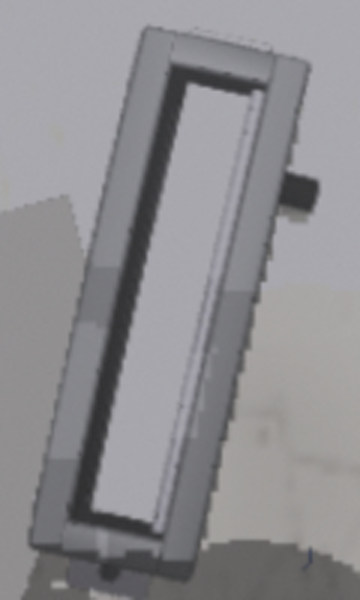

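Run:
```python
from h import *; import pickle
d=pickle.load(open("cams1.pkl","rb"));c=d["dock"]
for n,q in (("outer",[(147,25),(310,62),(190,580),(30,545)]),("bay",[(173,64),(268,85),(160,537),(70,520)])):
    P=np.array([onplane(c,270+u/3,15+v/3,.062,True)[:2] for u,v in q])
    ctr=P.mean(0); ax=(P[0]+P[1]-P[2]-P[3])/2
    print(n,P.round(4).tolist(),ctr.round(4),"len",np.linalg.norm(ax).round(4),"wid",np.linalg.norm((P[1]+P[2]-P[0]-P[3])/2).round(4),"yaw",np.arctan2(-ax[0],ax[1]).round(4), "sides",np.arctan2(-(P[0]-P[3])[0],(P[0]-P[3])[1]).round(4),np.arctan2(-(P[1]-P[2])[0],(P[1]-P[2])[1]).round(4))
```

```text
outer [[0.5161, 0.2098], [0.5661, 0.1981], [0.5294, 0.034], [0.4793, 0.0454]] [0.5227 0.1218] len 0.1683 wid 0.0513 yaw -0.2201 sides -0.2201 -0.2201
bay [[0.5241, 0.1965], [0.5531, 0.1899], [0.52, 0.0476], [0.4921, 0.0531]] [0.5223 0.1218] len 0.1465 wid 0.0291 yaw -0.224 sides -0.2197 -0.2282
```

The bay and the outer rim agree: centre (0.5225, 0.1218), yaw −0.221, sizes 146×29 and 168×51 mm as given. The hinge is on the world +x side, with the dark gap (near wall) on the left. The pack is at (0.536, −0.171), yaw +0.161. Next I grasp it high, with the TCP 20 mm below its top, and move it above the dock.

Run:
```python
from workcell import bot
from h import *; import pickle
p=np.array([.5359,-.1708]); r=down(.161)
bot.goto([*p,.15],r); bot.line_to([*p,.049],max_speed=.1)
print("pre",bot.current_ee_pos(),bot.current_contact_force())
bot.set_gripper(0.0,40); bot.hold(.2)
print("opening",bot.current_opening()*92,bot.current_grip_force(),bot.current_contact_force())
bot.line_to([*p,.17],max_speed=.12); bot.hold(.3)
print("lift",bot.current_contact_force(),bot.current_ft_torque(),bot.current_opening()*92)
R2=Ro.from_rotvec(down(-.221)); 
b=np.array([.5225,.1218]); ex=np.array([np.cos(-.221),np.sin(-.221)])
q=b-.0035*ex
bot.goto([*q,.17],down(-.221)); bot.line_to([*q,.125],max_speed=.1); bot.hold(.4)
print(bot.current_ee_pos(),Ro.from_rotvec(bot.current_tool_rot()).as_matrix().round(3).tolist(),bot.current_contact_force(),bot.current_clock())
d={n:bot.read_camera(n) for n in("wrist","side","scene")}
pickle.dump(d,open("cams2.pkl","wb"))
a=cv2.resize(d["wrist"]["pixels"][60:440,170:470],None,fx=1.5,fy=1.5)
cv2.imwrite("pics/held.png",a)
```

```text
pre [ 0.53657713 -0.17118152  0.04983601] [ 0.24319251 -0.41592719  0.13360025]
opening 0.03497532623621213 0.0 [ 0.10107473 -0.466966    0.40881218]
lift [0.16090841 0.25526329 0.52934234] [-0.02866842  0.00840738 -0.00898652] 0.5327279926854875
[0.51928994 0.12260908 0.12531966] [[0.219, 0.976, 0.001], [0.976, -0.219, -0.0], [0.0, 0.001, -1.0]] [ 0.05243054 -0.63890683 -1.26162009] 9.5083
```

View pics/held.png

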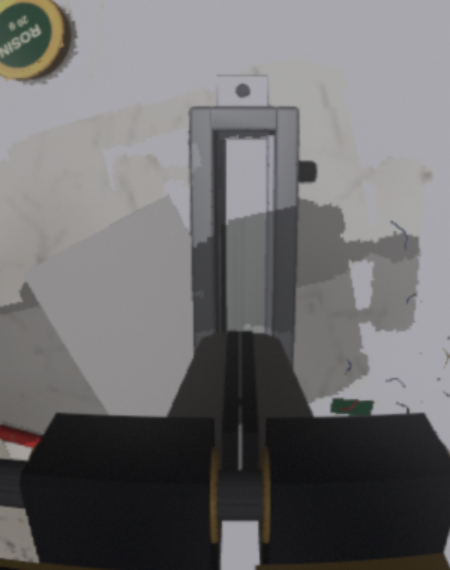

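The gripper closed on nothing, and the picture shows empty fingers over the dock. I need to see where the pack is now.

Run:
```python
from workcell import bot
from h import *; import pickle
bot.line_to([.519,.1226,.2],max_speed=.2)
bot.set_gripper(1.0)
bot.goto([.54,-.27,.2],down(0)); bot.hold(.2)
d={n:bot.read_camera(n) for n in("wrist","side")}
pickle.dump(d,open("cams3.pkl","wb")); print(bot.current_clock())
a=d["wrist"]["pixels"][0:300,200:480]; b=d["side"]["pixels"][220:370,250:450]
a=cv2.resize(a,None,fx=1.5,fy=1.5); b=cv2.resize(b,None,fx=1.9,fy=1.9)
h=max(a.shape[0],b.shape[0]); z=lambda i:cv2.copyMakeBorder(i,0,h-i.shape[0],0,0,cv2.BORDER_CONSTANT)
cv2.imwrite("pics/miss.png",np.hstack([z(a),z(b)])[:, :800])
g=d["wrist"]["pixels"].max(2)
```

```text
13.3167
```

View pics/miss.png

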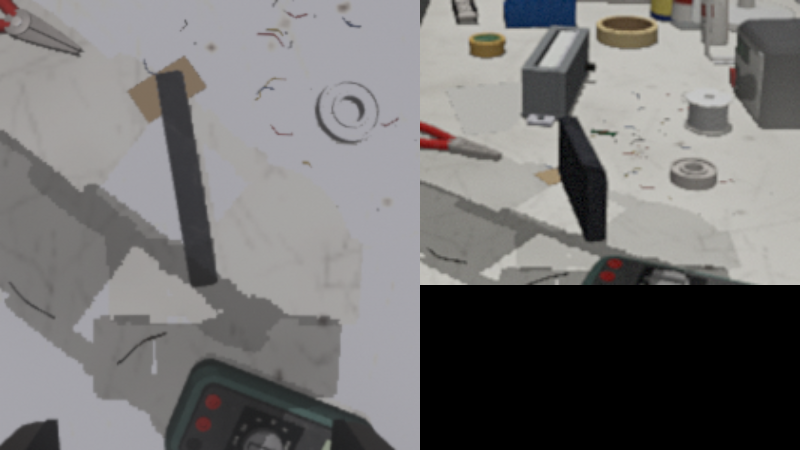

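The pack still stands where it was. I'll re-measure it, check its top height with the side view, then regrip deeper and verify before lifting.

```bash
cat >> h.py <<'E'
def rect(c,box,z):
    x0,y0,x1,y1=box; g=c["pixels"].max(2); mm=np.zeros_like(g); mm[y0:y1,x0:x1]=(g[y0:y1,x0:x1]<75)
    n,l,s,_=cv2.connectedComponentsWithStats(mm); k=1+np.argmax(s[1:,4])
    q=cv2.findContours((l==k).astype(np.uint8),cv2.RETR_EXTERNAL,cv2.CHAIN_APPROX_NONE)[0][0][:,0]
    P=np.array([onplane(c,u,v,z,True)[:2] for u,v in q.astype(float)])
    r=cv2.minAreaRect((P*1000).astype(np.float32)); return r
E
python3 - <<'E'
from workcell import bot
from h import *; import pickle
d=pickle.load(open("cams3.pkl","rb"))
r=rect(d["wrist"],(290,35,360,200),.069); print(r)
s=d["side"]
for uv in ((347,304),(324,282)): print("side top",onplane(s,*uv,.069).round(3))
for uv in ((342,346),(325,315)): print("side bottom",onplane(s,*uv,.0).round(3))
p=np.array(r[0])/1000
yaw=np.deg2rad(r[2]); print(p,yaw)
bot.goto([*p,.12],down(yaw)); 
for z in (.044,.040):
    bot.line_to([*p,z],max_speed=.1); bot.hold(.3)
    bot.set_gripper(0.0,15); bot.hold(.2)
    o=bot.current_opening()*92; print(z,bot.current_ee_pos(),"open",o,bot.current_grip_force(),bot.current_contact_force())
    c=bot.read_camera("side"); cv2.imwrite(f"pics/grip{z}.png",cv2.resize(c["pixels"][180:370,230:450],None,fx=3,fy=3))
    if o>10: break
    bot.set_gripper(1.0)
print(bot.current_clock())
E
```

```text
((535.9287719726562, -170.85110473632812), (16.62980079650879, 133.3548583984375), 9.31884765625)
side top [ 0.553 -0.211  0.069]
side top [ 0.518 -0.119  0.069]
side bottom [ 0.545 -0.227  0.   ]
side bottom [ 0.521 -0.116  0.   ]
[ 0.53592877 -0.1708511 ] 0.16264457409331923
0.044 [ 0.53594802 -0.17086418  0.0440207 ] open 0.42735704626824206 0.0 [ 0.35717542  0.2486164  -0.30761295]
0.04 [ 0.53593348 -0.17085015  0.0400147 ] open 0.5134995169176018 0.0 [-0.05999916  1.2257086  -0.65400678]
21.5833
```

View pics/grip0.04.png

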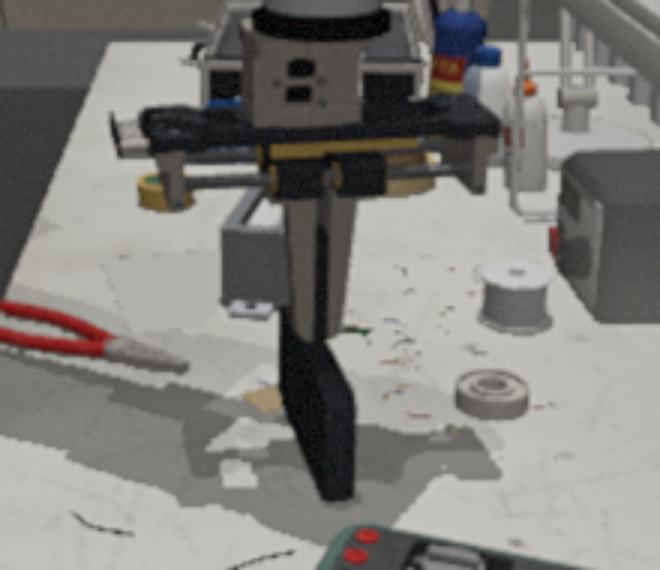

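Run:
```python
from h import *; import pickle
s=pickle.load(open("cams3.pkl","rb"))["side"]
def pj(X):
    p=s["R"]@np.array(X)+s["t"]; return (np.array([s["cx"],s["cy"]])+np.array([s["fx"],s["fy"]])*p[:2]/p[2]).round(1)
for z in (.04,.06,.069,.08): print("tcp z",z,pj([.5359,-.171,z]),"crop",(pj([.5359,-.171,z])-[230,180])*3)
ey=np.array([-np.sin(.1626),np.cos(.1626)]);c=np.array([.5359,-.1709])
for t in (-.069,.069):
    for z in (0,.069):
        X=[*(c+t*ey),z]; print(t,z,pj(X),(pj(X)-[230,180])*3)
g=s["pixels"].max(2); mm=np.zeros_like(g); mm[270:360,310:360]=g[270:360,310:360]<60
n,l,st,_=cv2.connectedComponentsWithStats(mm);k=1+np.argmax(st[1:,4])
q=np.argwhere(l==k); print(st[k], q[q[:,0].argmin()],q[q[:,0].argmax()])
for r in range(275,352,6): 
    x=q[q[:,0]==r,1]; print(r,(x.min(),x.max()) if len(x) else None,end="; ")
```

```text
tcp z 0.04 [335.  309.1] crop [315.  387.3]
tcp z 0.06 [335.2 298.7] crop [315.6 356.1]
tcp z 0.069 [335.3 293.9] crop [315.9 341.7]
tcp z 0.08 [335.4 288.1] crop [316.2 324.3]
-0.069 0 [343.7 350. ] [341.1 510. ]
-0.069 0.069 [344.6 311.9] [343.8 395.7]
0.069 0 [327.  311.9] [291.  395.7]
0.069 0.069 [327.3 278.6] [291.9 295.8]
[ 323  270   25   77 1130] [270 327] [346 337]
275 (np.int64(327), np.int64(329)); 281 (np.int64(325), np.int64(328)); 287 (np.int64(324), np.int64(334)); 293 (np.int64(323), np.int64(337)); 299 (np.int64(323), np.int64(340)); 305 (np.int64(323), np.int64(343)); 311 (np.int64(324), np.int64(346)); 317 (np.int64(326), np.int64(347)); 323 (np.int64(328), np.int64(347)); 329 (np.int64(331), np.int64(347)); 335 (np.int64(333), np.int64(347)); 341 (np.int64(336), np.int64(347)); 347 None;
```

Run:
```python
from workcell import bot
from h import *; import pickle
d=pickle.load(open("cams2.pkl","rb")); w=d["wrist"]
print(w["R"].round(3).tolist(), "cam",(-w["R"].T@w["t"]).round(3))
T=np.array([.51929,.12261,.12532])
for dz in (0,.019,.03): print("wrist tip proj",dz,project(w,T+[0,0,dz]))
a=cv2.imread("pics/grip0.04.png").astype(int); b=cv2.imread("pics/grip0.044.png").astype(int)
m=np.abs(a-b).max(2)>40; r=np.argwhere(m[:, 270:370]); print("diff rows",np.percentile(r[:,0],[1,50,99]))
print("now",bot.current_ee_pos(),bot.current_opening(),bot.current_contact_force(),bot.current_joints())
```

```text
[[0.976, -0.219, 0.001], [-0.211, -0.94, 0.269], [-0.058, -0.263, -0.963]] cam [0.536 0.196 0.332]
wrist tip proj 0 [328.43097672 273.52236623]
wrist tip proj 0.019 [328.34928305 285.55139488]
wrist tip proj 0.03 [328.29551113 293.5256815 ]
diff rows [  7. 123. 337.]
now [ 0.5359516  -0.17082795  0.03999824] 0.9996240271607132 [ 0.33205776 -0.70808158 -0.804129  ] [-5.23358099e-01  2.75055296e-01  1.75241184e+00  6.79198553e-06
  1.11410626e+00 -6.86064553e-01]
```

Both the wrist and side views put the real fingertips about 30 mm higher than the reported TCP, so the fingers have closed above the pack each time. I'll confirm that by gently touching the pack's top (0.069 m) with the fingers shut.

Run:
```python
from workcell import bot
from h import *
p=[.5359,-.1709]
bot.line_to([*p,.046],max_speed=.1); bot.set_gripper(0.0,15); bot.hold(.2)
f0=bot.current_contact_force()[2]; z=.042
while z>.02:
    bot.line_to([*p,z],max_speed=.03); bot.hold(.08); f=bot.current_contact_force()[2]-f0
    print(round(z,4),round(f,2),end="; ")
    if abs(f)>3: break
    z-=.0015
zt=bot.current_ee_pos()[2]; print("touch",zt,bot.current_clock())
bot.line_to([*p,zt+.012],max_speed=.1)
open("zt.txt","w").write(str(zt))
```

```text
0.042 -0.53; 0.0405 -0.01; 0.039 -0.0; 0.0375 1.11; 0.036 0.78; 0.0345 0.69; 0.033 6.24; touch 0.03402903238883704 25.7417
```

Touch came at a reported z of 0.034, so the actual tip is 35 mm above the reported TCP. I'll grip with the tips 22 mm below the pack's top.

Run:
```python
from workcell import bot
from h import *; import pickle
p=[.5359,-.1709]; zt=.0343
bot.set_gripper(1.0); bot.line_to([*p,zt-.022],max_speed=.1)
bot.set_gripper(0.0,40); bot.hold(.2)
o=bot.current_opening()*92; print("opening",o,bot.current_grip_force(),bot.current_ee_pos())
if o>10:
    f0=bot.current_contact_force()
    bot.line_to([*p,.13],max_speed=.15); bot.hold(.2)
    print("lift",bot.current_contact_force()-f0,bot.current_opening()*92)
    b=np.array([.5225,.1218]); ex=np.array([np.cos(-.221),np.sin(-.221)]); q=b-.0035*ex
    bot.goto([*q,.13],down(-.221)); bot.line_to([*q,zt-.022+.062+.012],max_speed=.1); bot.hold(.4)
    print(bot.current_ee_pos(),bot.current_contact_force(),bot.current_ft_torque(),bot.current_opening()*92,bot.current_clock())
    d={n:bot.read_camera(n) for n in("wrist","side","scene")}
    pickle.dump(d,open("cams4.pkl","wb"))
    a=cv2.resize(d["wrist"]["pixels"][60:320,240:420],None,fx=2.3,fy=2.3,interpolation=cv2.INTER_CUBIC); b2=cv2.resize(d["side"]["pixels"][180:330,280:365],(340,600))
    a=cv2.copyMakeBorder(a,0,600-a.shape[0],0,0,cv2.BORDER_CONSTANT)
    cv2.imwrite("pics/held2.png",np.hstack([a,b2]))
```

```text
opening 16.869551785676798 39.97876167297363 [ 0.53588852 -0.17088592  0.01228759]
lift [-0.12841938  0.69934772 -1.38965626] 16.726045740537124
[0.51934452 0.12260325 0.08668281] [-0.19336565  0.10070096 -2.40052206] [ 0.02692719  0.04500402 -0.0109373 ] 16.847091714920154 32.45
```

Gripped: opening 16.9 mm, weight about 2.4 N. This is my last picture, to check the alignment over the bay.

View pics/held2.png

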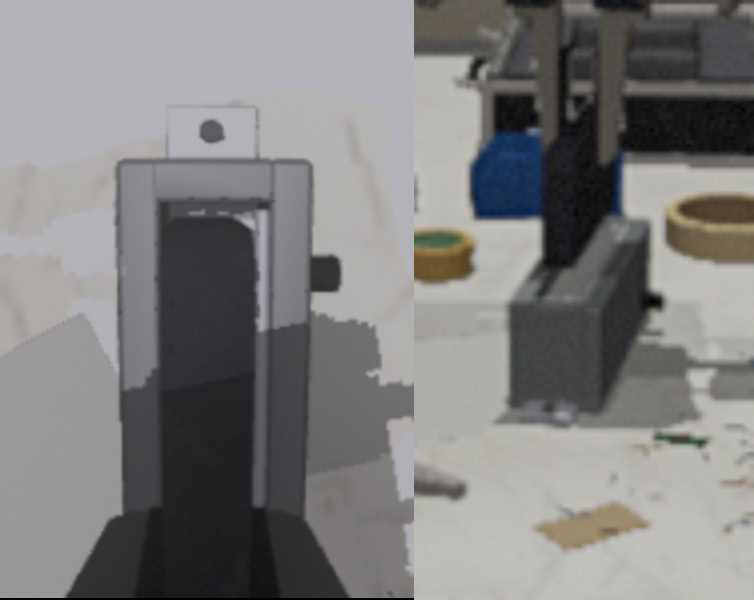

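The pack is upright over the mouth and lengthwise. In the wrist crop its edges are at about 162 and 256, and the bay's inner edges at 159 and 272. I'll turn those into dock-frame offsets.

Run:
```python
from h import *; import pickle
w=pickle.load(open("cams4.pkl","rb"))["wrist"]
T=np.array([.51934,.12260]); ex=np.array([np.cos(-.221),np.sin(-.221)]); ey=np.array([-ex[1],ex[0]])
def f(n,u,v,z):
    X=onplane(w,240+u/2.3,60+v/2.3,z,True)[:2]-T; print(n,(X@ex*1000).round(1),(X@ey*1000).round(1))
for z in (.143,.137): f(f"pack L {z}",161.5,300,z); f(f"pack R {z}",256.5,300,z); f(f"pack L {z}",162,420,z); f(f"pack R {z}",253,420,z)
f("pack end",207,217,.14); f("bay end",215,199,.062)
f("bay L",158,230,.062); f("bay R",272,230,.062);f("outer L",118,250,.062); f("outer R",310,250,.062)
f("outer L",123,480,.062); f("outer R",305,480,.062)
f("flap L",0,0,.059)
g=w["pixels"].max(2)
for v in (150,170,190,230): print(v,g[v,284:384].tolist())
```

```text
pack L 0.143 -7.3 56.5
pack R 0.143 9.5 56.5
pack L 0.143 -7.4 34.5
pack R 0.143 9.2 34.5
pack L 0.137 -7.6 55.7
pack R 0.137 9.9 55.7
pack L 0.137 -7.7 32.8
pack R 0.137 9.5 32.8
pack end 0.8 71.0
bay end 3.0 73.5
bay L -12.3 65.1
bay R 18.4 65.2
outer L -23.1 59.8
outer R 28.8 59.9
outer L -23.2 -5.7
outer R 29.2 -5.7
flap L -56.0 131.1
150 [180, 179, 176, 176, 175, 163, 129, 106, 117, 132, 137, 138, 139, 140, 140, 140, 141, 140, 141, 142, 143, 143, 138, 120, 96, 74, 59, 58, 59, 66, 77, 80, 81, 80, 80, 80, 81, 81, 80, 80, 79, 80, 79, 81, 87, 82, 80, 80, 81, 81, 81, 81, 80, 80, 79, 80, 81, 81, 80, 81, 81, 81, 80, 82, 81, 81, 82, 81, 68, 68, 69, 68, 66, 83, 106, 127, 142, 142, 141, 141, 140, 141, 140, 139, 138, 137, 137, 135, 135, 124, 111, 122, 153, 176, 177, 178, 178, 177, 178, 177]
170 [184, 184, 184, 184, 183, 179, 149, 116, 108, 124, 134, 134, 135, 135, 137, 136, 138, 138, 138, 139, 139, 140, 139, 119, 96, 74, 58, 57, 56, 56, 56, 57, 58, 56, 57, 57, 57, 56, 56, 56, 55, 55, 56, 55, 55, 56, 57, 56, 54, 56, 56, 56, 54, 55, 55, 55, 55, 54, 55, 55, 57, 57, 57, 57, 56, 59, 86, 130, 15
[... 338 characters left out ...]
 56, 55, 56, 56, 56, 57, 57, 57, 56, 56, 55, 55, 55, 56, 55, 56, 55, 55, 54, 55, 54, 54, 53, 55, 54, 54, 54, 54, 62, 95, 147, 172, 169, 153, 129, 97, 108, 129, 133, 135, 133, 132, 132, 131, 130, 130, 128, 129, 129, 128, 122, 106, 96, 134, 166, 175, 175, 176, 175, 175, 177, 176]
230 [152, 153, 153, 153, 153, 152, 151, 134, 80, 68, 75, 76, 74, 73, 72, 73, 74, 73, 74, 73, 73, 73, 74, 72, 64, 56, 47, 41, 42, 42, 40, 40, 43, 41, 41, 40, 41, 40, 40, 40, 39, 38, 39, 41, 38, 39, 39, 37, 38, 39, 39, 38, 39, 39, 38, 38, 38, 39, 38, 39, 39, 38, 38, 37, 38, 41, 60, 86, 97, 99, 97, 86, 67, 60, 66, 69, 70, 70, 71, 70, 70, 72, 71, 72, 72, 72, 72, 70, 65, 64, 95, 107, 108, 108, 107, 108, 108, 108, 108, 108]
```

Relative to the pack, the bay centre is about +2 to +2.9 mm in x and slightly back in y. I'll shift −1 mm in x and −1.3 mm in y, then insert with force monitoring.

Run:
```python
from workcell import bot
from h import *
ex=np.array([np.cos(-.221),np.sin(-.221)]); ey=np.array([-ex[1],ex[0]])
q=np.array([.51934,.12260])-.001*ex-.0013*ey
def F(t=.02,n=3):
    v=[]
    for _ in range(n): bot.hold(t); v.append(bot.current_contact_force())
    return np.mean(v,0)
z0=.0743
bot.line_to([*q,z0+.008],max_speed=.05); bot.hold(.2); f0=F()
ok=True; log=[]; d=0.; base=None
def go(d,v): bot.line_to([*q,z0-d],max_speed=v)
for d in (-.001,.002,.004,.006,.008,.010,.012,.014,.016,.018,.020,.0215,.023):
    go(d,.03); f=F()-f0; log.append((round(d*1000,1),*np.round([f[2],f[:2]@ex,f[:2]@ey],1)))
    if f[2]>13 or np.hypot(*f[:2])>14: ok=False; break
if ok:
    base=f[2]; step=.001
    while d<.0465:
        d+=step; go(d,.02); f=F(.015,3)-f0; log.append((round(d*1000,2),*np.round([f[2],f[:2]@ex,f[:2]@ey],1)))
        if f[2]>=12.5: break
        step=.0003 if f[2]>base+2 else .001
    bot.hold(.3); f=F()-f0
    print("end",f,bot.current_ft_torque())
print(*log,sep="\n"); print(ok,f0,bot.current_ee_pos(),z0-bot.current_ee_pos()[2],bot.current_opening()*92,bot.current_clock())
```

```text
end [-8.21143355  1.23169431 12.741624  ] [0.12940538 1.77929852 0.10213117]
(-1.0, np.float64(0.0), np.float64(0.1), np.float64(0.1))
(2.0, np.float64(0.5), np.float64(0.9), np.float64(0.6))
(4.0, np.float64(4.5), np.float64(-0.9), np.float64(0.1))
(6.0, np.float64(5.6), np.float64(-0.7), np.float64(0.3))
(8.0, np.float64(6.3), np.float64(-0.7), np.float64(0.4))
(10.0, np.float64(4.6), np.float64(-2.4), np.float64(0.7))
(12.0, np.float64(4.7), np.float64(-2.9), np.float64(0.9))
(14.0, np.float64(4.4), np.float64(-3.9), np.float64(0.4))
(16.0, np.float64(4.0), np.float64(-3.3), np.float64(0.5))
(18.0, np.float64(3.3), np.float64(-3.5), np.float64(0.7))
(20.0, np.float64(3.1), np.float64(-3.9), np.float64(0.4))
(21.5, np.float64(2.4), np.float64(-3.9), np.float64(0.9))
(23.0, np.float64(2.4), np.float64(-3.2), np.float64(0.3))
(24.0, np.float64(2.0), np.float64(-3.7), np.float64(0.3))
(25.0, np.float64(0.8), np.float64(-3.7), np.float64(0.8))
(26.0, np.float64(1.6), np.float64(-3.2), np.float64(0.6))
(27.0, np.float64(1.4), np.float64(-3.8), np.float64(0.1))
(28.0, np.float64(1.2), np.float64(-3.4), np.float64(0.1))
(29.0, np.float64(4.5), np.float64(-4.6), np.float64(-0.4))
(29.3, np.float64(6.8), np.float64(-5.7), np.float64(-0.1))
(29.6, np.float64(8.5), np.float64(-5.7), np.float64(-0.4))
(29.9, np.float64(9.8), np.float64(-6.3), np.float64(-0.5))
(30.2, np.float64(10.8), np.float64(-7.1), np.float64(-0.5))
(30.5, np.float64(11.9), np.float64(-7.1), np.float64(-0.4))
(30.8, np.float64(13.4), np.float64(-8.1), np.float64(-0.5))
True [-0.06443652 -0.3211362  -2.35206849] [0.51844131 0.12158628 0.04498494] 0.02931505827868857 16.556832579682418 41.0833
```

Contact was felt at about 28.5 mm depth, and the push is now about 10 N. I'll add a touch for margin, ease off, release and retreat.

Run:
```python
from workcell import bot
from h import *
f0=np.array([-.064,-.321,-2.352]); ex=np.array([np.cos(-.221),np.sin(-.221)]); ey=np.array([-ex[1],ex[0]])
q=np.array([.51934,.12260])-.001*ex-.0013*ey; z0=.0743
F=lambda:np.mean([(bot.hold(.02),bot.current_contact_force())[1] for _ in range(4)],0)-f0
bot.line_to([*q,z0-.0311],max_speed=.02); bot.hold(.3); print("press",F())
bot.line_to([*q,z0-.0295],max_speed=.02); bot.hold(.2); print("ease",F())
bot.set_gripper(0.3); bot.hold(.2); print("open",bot.current_opening()*92,F()+f0)
p=bot.current_ee_pos(); bot.line_to([p[0],p[1],.19],max_speed=.12); bot.set_gripper(1.0)
# step back to look at the dock unobstructed
bot.goto([.525,.02,.2],down(0)); bot.hold(.3)
w=bot.read_camera("wrist"); s=bot.read_camera("side")
import pickle; pickle.dump((w,s),open("cams5.pkl","wb"))
cv2.imwrite("pics/final.png",w["pixels"]); r=rect(w,(270,10,400,220),.062-.0287+.069); print(r,bot.current_contact_force(),bot.current_clock())
```

```text
press [-8.30785412  0.57854313 14.7219583 ]
ease [-5.72862977  0.83108498  8.11801019]
open 27.41356668342987 [-0.09342848  0.00472516  0.14294266]
((522.2474365234375, 120.90042877197266), (133.41024780273438, 26.077239990234375), 77.59313201904297) [ 0.17916317  0.94392789 -0.05998018] 46.1333
```

The pack is at (0.522, 0.121), yaw −0.217, which matches the bay. The robot is clear of everything, so I'm handing in.

```bash
python3 -c "
from workcell import bot
print(bot.job_done())"
```

```text
the job is handed in; nothing more can be done
None
```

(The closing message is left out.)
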